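# Set the brake of a swivel display stand: touch, then back off two clicks

## Task

The glass globe's display stand no longer turns freely, so reset its brake: gently turn the knurled brass adjuster knob clockwise (seen from above) until you feel the brake shoe touch and the knob turn firm, without forcing it, then back it off exactly two clicks and let go. Do not shift the globe or any of the other pieces on the shelf.

Things in the scene. Friction and masses are not known exactly. Their poses are not given: they have to be found in the camera images.
- stand: gold-toned display stand, screwed down. Origin on the shelf top, under the axis of the brass adjuster knob. Its +y axis points along the 44 mm wide foot (10 mm high) to the pedestal, centre 170 mm away: 144 mm wide at its foot, topped by a turning plate 110 mm wide at height 78 mm, on which the glass globe stands
- knob_grip (a point): point on the vertical axis of the knurled brass adjuster knob, 82 mm above the shelf top, a good height for the middle of the finger pads; it does not turn with the knob. The knob is a round upright cylinder 48 mm in diameter, from 58 to 91 mm above the shelf; nothing stands within 80 mm of it save the stand's own foot
- housing (a point): point on the knob's axis, 48 mm above the shelf: top of the dark sprung housing (72 mm wide) under the knob. On it lies a white washer, 76 mm wide, top at 54 mm, with a red pointer reaching 52 mm from the axis; the knob pushes it round clockwise only. The brake shoe touches after 0.6 to 2.1 rad (35 to 120 degrees) of clockwise turning from the start; nothing shows where
- knob (a joint): how far the knob is backed off, anticlockwise from above, rad, counted from the washer. It starts at 0. Turned clockwise at 0, the knob drags the washer along and still reads 0 (drag about 0.18 N m). Turned anticlockwise it leaves the washer standing and clicks into a detent every 0.524 rad (30 degrees, under 0.1 N m): one click reads 0.524. At most 10 clicks
- brake (a joint): twist of the sprung housing, rad, clockwise positive = torque on the knob / (2 N m/rad). 0 at rest, about 0.09 while the knob only drags round; from the moment the shoe touches it climbs with the turning, rad for rad. 0.18 (0.36 N m) is firm contact; above 0.45 (0.9 N m) the shoe is forced and spoilt. It springs back to 0 when the knob is let go
- globe: clear glass globe, 84 mm in diameter on a gold foot 52 mm wide, 90 mm high in all, standing loose on the pedestal's plate; origin under the foot
- igloo: blue resin igloo, dome 110 mm wide and 55 mm high with a short tunnel; origin under its dome's centre; a bystander standing loose
- vase: white ceramic vase, 80 mm wide, 120 mm high; origin under its centre; a bystander standing loose
- teacup: blue ceramic cup with one handle, 76 mm wide, 60 mm high; origin under its centre; a bystander standing loose
- trinket_box: closed dark wooden trinket box, 86 x 116 mm, 64 mm high over its brass bead; origin under its centre; a bystander standing loose
- candlestick: small brass candlestick, 72 mm wide, 100 mm high; origin under its centre; a bystander standing loose
- paperweight: green glass paperweight, 72 mm wide, 41 mm high; origin under its centre; a bystander standing loose

How it is judged:
By the outcome, as a careful person would: the job done as asked, in the order asked, and still so for the second after the job is handed in, with the robot touching nothing.
It also fails if it takes over 59 s, if anything falls off the work surface, if the arm or the gripper's body presses on something with over 40 N, if the wrist force passes 120 N, or if a joint passes its speed limit or range.

## Robot

A 6-joint arm with a two-finger parallel gripper is mounted at the origin on the work surface. World frame = base frame: x ahead of the robot, y to its left, z up, the work surface at z = 0. Lengths are in m, angles in rad, forces in N, time in s.
With the tool pointing down it reaches from about 0.35 to 0.975 m from the base axis. Payload 4.9 kg.
Tool frame: the origin (TCP) lies at the centre of the arm's flange, where the gripper is bolted on; the fingertips stand 173 mm ahead of it and the grasp point (between the pads) lies 155 mm ahead of it (ctrl.finger_overhang is the distance from the TCP to the fingertips, in m); z points along the fingers, y is the direction in which the jaws open and shut (so a half turn about z gives the same grasp; the last joint's range is limited). The gripper opens to 85 mm and grips with 20 to 120 N. Pads are 22 mm wide; open, the fingers measure 114 mm over their backs; the gripper's body (76 mm by 85 mm) begins 54 mm behind the grasp point. The pads swing forward as they close: fully open they stand 13 mm farther back than shut.
Start: joints at [-1.304, 0.053, 1.613, -0, 1.476, -0.119], TCP at [0.235, -0.579, 0.405] pointing down, gripper open.
Joint ranges: [-3.01, 3.01], [-1.01, 2.22], [0.06, 2.58], [-1.02, 4.17], [0.09, 2.62], [-3.14, 3.14]. Speed limits (rad/s): [2.57, 2.57, 3.14, 3.14, 3.14, 3.14].

## Interface

Orientations are given as a rotation vector (axis times angle).
In Python, from station import ctrl, eyes, spotter gives the robot as it stands.
- The arm moves only by the shell command python3 -m crank 'ROWS' [FORCE]. ROWS is JSON, a list of rows, each a list of 7 numbers: the turn, a rotation vector about the tool's x, y, z in rad, then the shift along the tool's x, y, z in mm, then the closure, from -1 (fully open) to 1 (shut). A call has 1 to 8 rows; each row shifts and turns the pose as measured when the row begins, along the tool's axes as they then stand; what a row does not reach is not made up. A row lasts 1/12 s, in which the tool goes at most 41.7 mm and 7.16 degrees, less where a joint would pass 70% of its speed; a pose out of reach is approached as far as the arm can. A call is refused whole if a number of a shift passes 41.7 or a number of a turn 0.125, either way. A call with a gripper value outside its range is refused whole. The fingers move at their own pace and stop on an object; FORCE is the grip in N (left out, the last holds). Time passes only in rows, so rows that do not move let the fingers close. It gives the time, the measured TCP pose, the force and the opening at its end, in the units of the state.
- ctrl.get_obs(): the state, without advancing time (a new reading comes with each control period).
- eyes.get_image(name): name is "scene" or "top" or "wrist"; returns a dict with "image" (384x512x3 uint8, red, green, blue), "vertical_fov" (degrees; the focal length in pixels is half the picture's height over the tangent of half this angle, whatever the lens; pixels are square), "cx", "cy" (the principal point, pixels), "rvec" (rotation vector, rad) and "tvec" (3), from world to camera coordinates, as OpenCV has them; the wrist camera has in their place "mount" (4x4, takes a point from camera to tool coordinates, whose origin is the TCP and whose axes are the flange's). Camera axes: x right, y down, z forward; pixel columns grow to the right and rows downward; lengths in m; the calibration is good to about 2 mm. A picture is of the moment at which its call begins: read the wrist's pose just before it. There is no depth.
- ctrl.finish_job(): hands the job in, once; it reports no verdict.
Trained networks look in a picture, given as the dict that the camera call returned (one of the last four; its "shot" number tells which), for a name from the list of things; names that differ only in an ending like _2 or _b are one class to them, and where a whole thing is asked for, a point or a joint stands for the part that bears it (a point fixed in the world has none). Each returns a list of dicts, best first, with "confidence" (0 to 1); they miss things now and then, are a little off and sometimes report something else, mostly with a low value. They report only what shows in the picture. A call takes as long as a camera call.
- spotter.look_for(query, picture): "centre" ([x, y, z] in m, in world coordinates, good to about 4 mm: the middle of the surface that is visible of it).
- spotter.outline_of(query, picture): "region" (384x512 bool, what is visible of it).
- spotter.mark_of(query, picture): "centre" ([x, y, z] in m, in world coordinates, good to about 4 mm: a listed point, or the origin of a listed thing).
The state is a dict: "t": time; "q": joint angles; "dq": joint speeds; "effort": joint torques, N m; "tool_pos": TCP position; "tool_rot": TCP orientation; "contact_force": force on the tool from outside, world axes, zero at the start; "wrist_torque": the same for the moment, N m; "opening": finger opening in m.
Only numpy, scipy, OpenCV 4.12 (cv2) and the standard library are available. Lean on these libraries where they do the work, as an engineer would, in place of code of your own. Each camera call takes 0.05 s, during which the arm holds its last target.

## Working session

There is one attempt and no reset: what is moved stays moved. The work goes in short steps, Python scripts to look and compute and a shell command to move; the robot and the scene stay as the last step left them, time stands still between calls to the robot, and variables do not carry over. Pictures are saved under pics/ and viewed, and the job is handed in when it is done.

```bash
ls; mkdir -p pics; cat > h.py <<'E'
import numpy as np, cv2
from scipy.spatial.transform import Rotation as R
from station import ctrl, eyes, spotter
def save(p,n): cv2.imwrite('pics/'+n+'.png', p['image'][:,:,::-1])
E
python3 - <<'E'
from h import *
o=ctrl.get_obs(); print(o)
for c in ['scene','top','wrist']:
    p=eyes.get_image(c); save(p,c+'0'); print(c,{k:v for k,v in p.items() if k!='image'})
    for n in ['knob_grip','stand','housing']:
        print(n,[(np.round(d['centre'],4),d['confidence']) for d in spotter.mark_of(n,p)][:2])
    if c!='wrist':
      for n in ['globe','igloo','vase','teacup','trinket_box','candlestick','paperweight']:
        print(n,[(np.round(d['centre'],3),round(d['confidence'],2)) for d in spotter.mark_of(n,p)][:1])
print(ctrl.get_obs()['t'])
E
```

```text
pics
{'t': 0.0, 'q': array([-1.30403179e+00,  5.33091906e-02,  1.61430264e+00, -1.40566831e-05,
        1.47600821e+00, -1.19027330e-01]), 'dq': array([-0.00083805,  0.00015208, -0.00072634,  0.00056044, -0.00017   ,
       -0.00096223]), 'effort': array([-1.04163182e-04, -3.93679941e+01, -3.70176065e+01, -1.75340506e-04,
        6.97853859e-03,  4.52430243e-06]), 'tool_pos': array([ 0.23509197, -0.57879799,  0.40348706]), 'tool_rot': array([-3.08134239e+00, -6.01864015e-01,  2.56782777e-04]), 'contact_force': array([ 0.28245003, -0.64132293,  0.3749943 ]), 'wrist_torque': array([-0.00352989, -0.01238173,  0.05450149]), 'opening': 0.0854104139271632}
scene {'vertical_fov': 53.82589088079678, 'cx': 252.02361820914268, 'cy': 187.1973265565087, 'rvec': array([ 0.97145406,  2.58176604, -0.87533057]), 'tvec': array([ 0.38353144, -0.19734617,  1.33585391]), 'shot': 1}
knob_grip [(array([0.3516, 0.3963, 0.0019]), 0.66), (array([ 0.5989, -0.0903,  0.0851]), 0.58)]
stand [(array([ 0.5987, -0.0944, -0.0032]), 0.86)]
housing [(array([ 0.5975, -0.0912,  0.0472]), 0.81)]
globe [(array([0.681, 0.0
[... 902 characters left out ...]

teacup [(array([ 0.401, -0.433,  0.   ]), 0.91)]
trinket_box [(array([ 0.502,  0.424, -0.   ]), 0.57)]
candlestick [(array([ 0.601, -0.089,  0.083]), 0.71)]
paperweight [(array([0.633, 0.395, 0.001]), 0.61)]
wrist {'vertical_fov': 63.45495657704916, 'cx': 258.9813076642668, 'cy': 190.71530500794708, 'mount': array([[ 1.58382264e-04, -9.55851910e-01, -2.93848773e-01,
         7.54869574e-02],
       [ 9.99999963e-01,  2.16971461e-04, -1.66787587e-04,
        -3.18605435e-05],
       [ 2.23181031e-04, -2.93848735e-01,  9.55851908e-01,
         3.07706751e-02],
       [ 0.00000000e+00,  0.00000000e+00,  0.00000000e+00,
         1.00000000e+00]]), 'shot': 3}
knob_grip []
stand []
housing []
1.3
```

View images.

View pics/scene0.png

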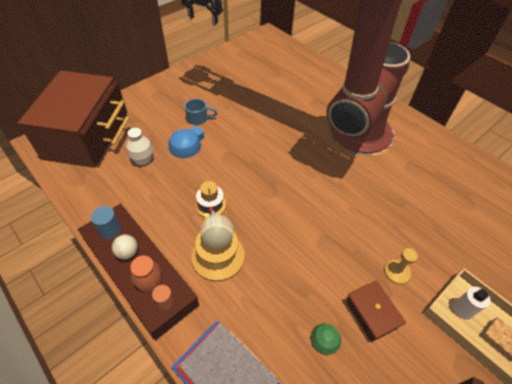

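View pics/top0.png

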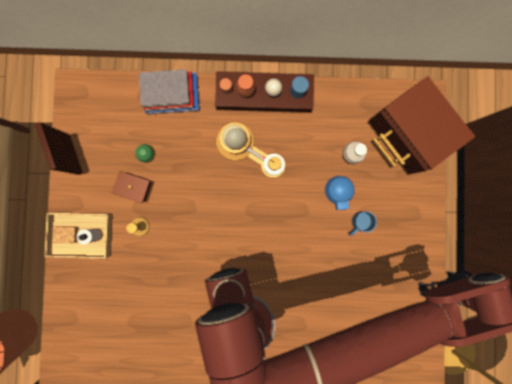

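The scene picture has the knob at about (209,190) beside the globe at (216,235). The top picture has the knob at (273,165) and the globe at (236,138). The network estimates agree: knob axis at about (0.600, -0.091) and the globe about 165 mm away, close to the 170 mm given.

I'll translate at height first, then turn.

```bash
python3 -m crank '[[0,0,0,17,-10,0,-1],[0,0,0,34,-20.6,0,-1],[0,0,0,34,-20.6,0,-1],[0,0,0,34,-20.6,0,-1],[0,0,0,34,-20.6,0,-1],[0,0,0,34,-20.6,0,-1],[0,0,0,34,-20.6,0,-1],[0,0,0,34,-20.6,0,-1]]' 20
```

```text
t: 1.97
tool_pos: [0.4159, -0.3373, 0.4043]
tool_rot: [3.084, 0.579, -0.001]
contact_force: [0.4, -0.4, 0.4]
opening: 0.0859
```

```bash
python3 -m crank '[[0,0,0,34,-20.6,0,-1],[0,0,0,34,-20.6,0,-1],[0,0,0,34,-20.6,0,-1],[0,0,0,34,-20.6,0,-1],[0,0,0,34,-20.6,0,-1],[0,0,0,34,-20.6,0,-1],[0,0,0,34,-20.6,0,-1],[0,0,0,17,-10,0,-1]]'
python3 -m crank '[[0,0,-0.12,0,0,0,-1],[0,0,-0.12,0,0,0,-1],[0,0,-0.12,0,0,0,-1],[0,0,-0.12,0,0,0,-1],[0,0,-0.12,0,0,0,-1],[0,0,-0.12,0,0,0,-1],[0,0,-0.12,0,0,0,-1],[0,0,-0.12,0,0,0,-1]]'
python3 - <<'E'
from h import *
o=ctrl.get_obs(); p=eyes.get_image('wrist'); save(p,'w1')
print(o['t'],o['q'],o['tool_pos'],o['tool_rot'])
M=p['mount'];T=np.eye(4);T[:3,:3]=R.from_rotvec(o['tool_rot']).as_matrix();T[:3,3]=o['tool_pos']
print(T[:3,:3])
for n in ['knob_grip','housing','stand']: print(n,[(np.round(d['centre'],4),round(d['confidence'],2)) for d in spotter.mark_of(n,p)][:2])
E
```

```text
t: 2.63
tool_pos: [0.6047, -0.0846, 0.4058]
tool_rot: [3.08, 0.583, 0.008]
contact_force: [-1.0, 0.2, 0.3]
opening: 0.0854
t: 3.3
tool_pos: [0.6081, -0.077, 0.4053]
tool_rot: [2.422, 1.989, 0.003]
contact_force: [-0.1, 0.1, -1.0]
opening: 0.0856
3.3 [-0.24690248  0.0225313   1.64288945 -0.00270465  1.46903093 -0.05100981] [ 0.60810546 -0.07704382  0.40529763] [2.42208875 1.98922063 0.00325885]
[[ 0.19439169  0.98090397  0.0062671 ]
 [ 0.98091924 -0.19436689 -0.0043544 ]
 [-0.00305313  0.00699397 -0.99997088]]
knob_grip [(array([ 0.5964, -0.0914,  0.0845]), 0.57)]
housing [(array([ 0.5949, -0.0929,  0.0463]), 0.77), (array([ 0.6523, -0.3886, -0.0023]), 0.64)]
stand [(array([ 6.01e-01, -9.23e-02,  1.00e-04]), 0.55)]
```

View pics/w1.png

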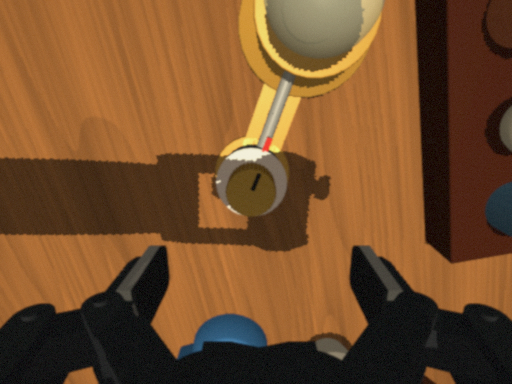

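The wrist picture shows the brass knob top at about (251,189) with a black index line pointing to the red pointer at (266,145). The globe is at about (315,20). I'll measure the knob axis from the knob-top circle here and in the top picture.

```bash
cat >> h.py <<'E'
def wristT(o,p):
    T=np.eye(4);T[:3,:3]=R.from_rotvec(o['tool_rot']).as_matrix();T[:3,3]=o['tool_pos']
    return T@p['mount']
def camT(p):
    T=np.eye(4);T[:3,:3]=R.from_rotvec(p['rvec']).as_matrix();T[:3,3]=p['tvec'];return np.linalg.inv(T)
def ray(p,C,uv):
    f=192/np.tan(np.radians(p['vertical_fov']/2))
    d=C[:3,:3]@np.array([(uv[0]-p['cx'])/f,(uv[1]-p['cy'])/f,1]);return C[:3,3],d
def onz(p,C,uv,z):
    c,d=ray(p,C,uv);return c+d*(z-c[2])/d[2]
E
python3 - <<'E'
from h import *
o=ctrl.get_obs(); p=eyes.get_image('wrist'); C=wristT(o,p)
im=p['image'];hsv=cv2.cvtColor(im,cv2.COLOR_RGB2HSV)
for uv in [(240,195),(265,190),(250,205),(256,183),(225,195),(250,214)]: print(uv,hsv[uv[1],uv[0]])
cv2.imwrite('pics/w1z.png',cv2.resize(im[130:230,190:320,::-1],None,fx=5,fy=5,interpolation=cv2.INTER_NEAREST))
m=spotter.outline_of('knob',p)
for d in m[:2]:
    r=d['region'];ys,xs=np.where(r);print(d['confidence'],r.sum(),xs.min(),xs.max(),ys.min(),ys.max())
for uv in [(251,190)]: print(onz(p,C,uv,.091))
q=eyes.get_image('top');Ct=camT(q)
print(onz(q,Ct,(273,165),.091)); cv2.imwrite('pics/t1z.png',cv2.resize(q['image'][130:200,210:310,::-1],None,fx=6,fy=6,interpolation=cv2.INTER_NEAREST))
print(spotter.look_for('knob_grip',q)[:1])
E
```

```text
(240, 195) [ 19 190  98]
(265, 190) [ 19 183  99]
(250, 205) [ 19 173  99]
(256, 183) [ 20 213  24]
(225, 195) [ 15  75 112]
(250, 214) [ 20 178  99]
0.56 2089 225 275 162 215
0.53 12360 215 376 0 215
[ 0.6007527  -0.08791998  0.091     ]
[ 0.59179086 -0.08782164  0.091     ]
[{'centre': [0.6491, 0.0111, 0.0238], 'confidence': 0.84}]
```

View pics/w1z.png

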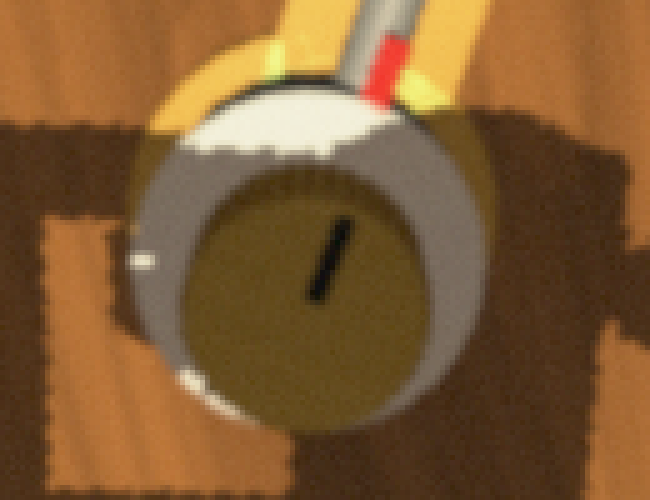

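View pics/t1z.png

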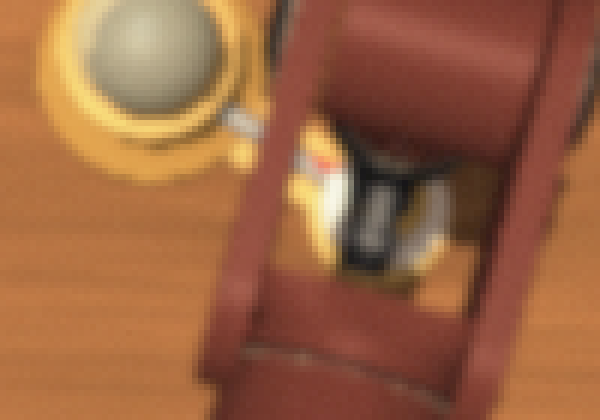

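```bash
python3 - <<'E'
from h import *
o=ctrl.get_obs(); p=eyes.get_image('wrist'); C=wristT(o,p)
print(o['t'],onz(p,C,(251.2,192.3),.091),onz(p,C,(253.2,189.4),.091), onz(p,C,(266,144),.054))
im=cv2.imread('pics/top0.png')
cv2.imwrite('pics/t0z.png',cv2.resize(im[130:200,210:310],None,fx=6,fy=6,interpolation=cv2.INTER_NEAREST))
im=cv2.imread('pics/scene0.png')
cv2.imwrite('pics/s0z.png',cv2.resize(im[165:235,160:260],None,fx=6,fy=6,interpolation=cv2.INTER_NEAREST))
E
```

```text
3.7 [ 0.60046219 -0.09021858  0.091     ] [ 0.60293592 -0.08776982  0.091     ] [ 0.62328528 -0.05351844  0.054     ]
```

View pics/t0z.png

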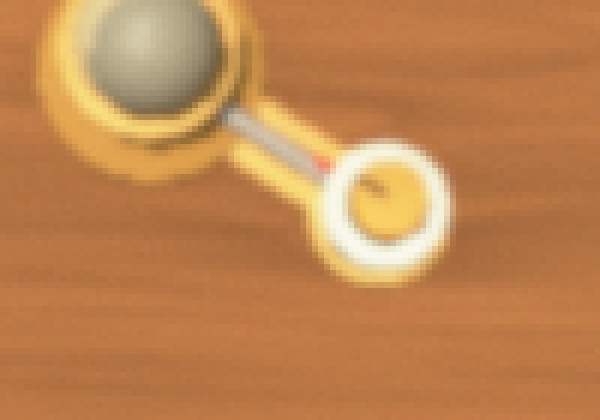

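View pics/s0z.png

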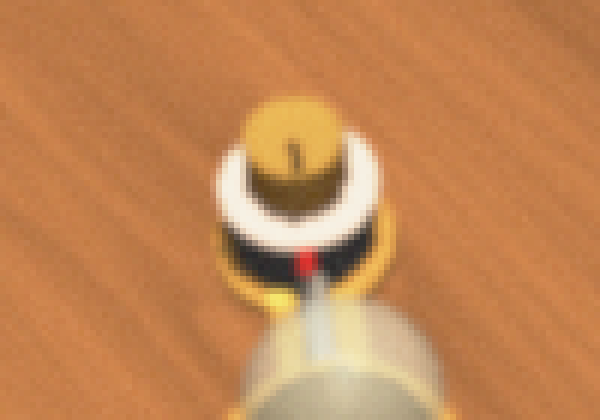

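The top crop puts the knob-top centre at about (274.7,163.3) and the scene crop puts it at about (208.8,188). I'll triangulate from all three views.

```bash
python3 - <<'E'
from h import *
o=ctrl.get_obs(); 
ps=[(eyes.get_image('wrist'),(251.2,192.3)),(eyes.get_image('top'),(274.7,163.3)),(eyes.get_image('scene'),(208.8,188))]
A=np.zeros((3,3));b=np.zeros(3)
for p,uv in ps:
    C=wristT(o,p) if 'mount' in p else camT(p)
    c,d=ray(p,C,uv);d=d/np.linalg.norm(d);P=np.eye(3)-np.outer(d,d);A+=P;b+=P@c
    print(onz(p,C,uv,.091))
X=np.linalg.solve(A,b);print('tri',X)
Rm=R.from_rotvec(o['tool_rot']).as_matrix()
k=np.array([.600,-.0905,.237]); print(o['t'],o['q'],o['tool_pos'],(Rm.T@(k-o['tool_pos']))*1000, R.from_matrix(Rm.T@np.c_[[Rm[0,0],Rm[1,0],0]/np.hypot(Rm[0,0],Rm[1,0]),[Rm[1,0],-Rm[0,0],0]/np.hypot(Rm[0,0],Rm[1,0]),[0,0,-1]]).as_rotvec())
E
```

```text
[ 0.60046792 -0.09026262  0.091     ]
[ 0.59799521 -0.09367339  0.091     ]
[ 0.5978257  -0.08839637  0.091     ]
tri [ 0.5982189  -0.09229149  0.08662125]
3.75 [-0.24707775  0.02248537  1.64288525 -0.00274453  1.46898495 -0.04387249] [ 0.60808926 -0.07715406  0.40532814] [-14.189513    -6.43024785 168.33069299] [7.10993170e-03 3.04701111e-03 1.08320745e-05]
```

The triangulated height is 87 mm against the stated 91 mm, and the axis comes out at about (0.599, -0.0905) in every view to within 3 mm. I'll turn a bit more, centre the gripper and start descending.

```bash
python3 -m crank '[[0.007,0.003,0,-14.5,-5.5,0,-1],[0,0,-0.12,0,0,0,-1],[0,0,-0.12,0,0,0,-1],[0,0,-0.12,0,0,0,-1],[0,0,-0.12,0,0,0,-1],[0,0,-0.12,0,0,0,-1],[0,0,0,0,0,40,-1],[0,0,0,0,0,20,-1]]'
cat > w.py <<'E'
from h import *
import sys
p0=ctrl.get_obs(); p=eyes.get_image('wrist'); save(p,sys.argv[1]); C=wristT(p0,p)
Rm=R.from_rotvec(p0['tool_rot']).as_matrix();o=p0
cv2.imwrite('pics/'+sys.argv[1]+'z.png',cv2.resize(p['image'][100:320,120:390,::-1],None,fx=2.9,fy=2.7))
k=np.array([.599,-.0905,.237]); X=np.array([Rm[0,0],Rm[1,0],0]);X/=np.linalg.norm(X);Y=np.cross([0,0,-1],X)
print(o['t'],o['q'],o['tool_pos'],'shift',(Rm.T@(k-o['tool_pos']))*1000,'lvl',R.from_matrix(Rm.T@np.c_[X,Y,[0,0,-1]]).as_rotvec(),'yaw',np.arctan2(X[1],X[0]),'tq',o['wrist_torque'],'F',o['contact_force'])
kc=np.array([.599,-.0905,.091]);Ci=np.linalg.inv(C);f=192/np.tan(np.radians(p['vertical_fov']/2))
q=Ci[:3,:3]@kc+Ci[:3,3];print('expect px',f*q[0]/q[2]+p['cx'],f*q[1]/q[2]+p['cy'])
E
python3 w.py w2
```

```text
t: 4.57
tool_pos: [0.5983, -0.0961, 0.3511]
tool_rot: [1.698, 2.631, 0.002]
contact_force: [-0.3, 0.0, -2.7]
opening: 0.0852
4.5667 [-0.28158058  0.04387185  1.71293261 -0.00204617  1.37454928 -0.70553984] [ 0.59833998 -0.09605931  0.35105298] shift [  5.72619932   2.1502513  114.02635824] lvl [6.49033293e-03 8.16985130e-03 2.65127680e-05] yaw 1.995117781918301 tq [-0.01950112  0.04424054 -0.08037397] F [-0.27399704  0.01508357 -2.74359381]
expect px 259.8809361624568 187.81029964341613
```

View pics/w2.png

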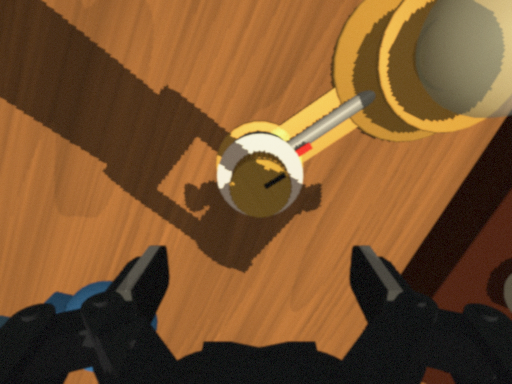

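The knob top is centred at about (260,187), and the prediction was (259.9,187.8). The estimate holds, so I'll level and descend.

```bash
python3 -m crank '[[0.006,0.008,0,5.5,2,0,-1],[0,0,0,0,0,25,-1],[0,0,0,0,0,25,-1],[0,0,0,0,0,25,-1],[0,0,0,0,0,10,-1],[0,0,0,0,0,0,-1]]'
python3 w.py w3
```

```text
t: 5.12
tool_pos: [0.5984, -0.0915, 0.2688]
tool_rot: [1.707, 2.634, 0.002]
contact_force: [-0.7, -0.7, -0.3]
opening: 0.0857
5.1167 [-2.74725581e-01  1.25661371e-01  1.77150181e+00  7.44397274e-04
  1.24132276e+00 -6.95921759e-01] [ 0.59841387 -0.09149579  0.2687538 ] shift [ 0.71540666  0.85180613 31.75533797] lvl [2.83625700e-03 1.45048992e-03 2.05698283e-06] yaw 1.9917506958665419 tq [-0.004346    0.08389262 -0.00894577] F [-0.65976367 -0.72518466 -0.28087466]
expect px 258.88917424893845 243.66449912118503
```

View pics/w3.png

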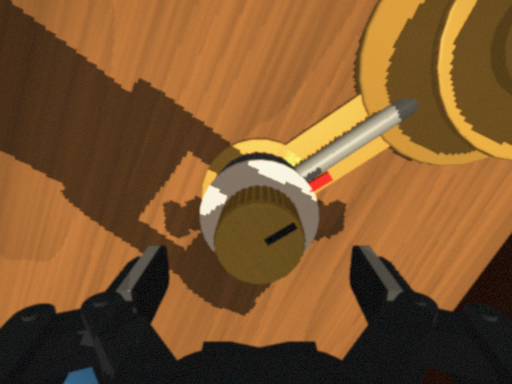

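The knob sits at about (260,242) against an expected (258.9,243.7), so it is well centred between the jaws. I'll make the final descent and then close lightly.

```bash
python3 -m crank '[[0.003,0.001,0,0.7,1.2,10,-1],[0,0,0,0,0,10,-1],[0,0,0,0,0,10,-1],[0,0,0,0,0,1,-1],[0,0,0,0,0,0,-1]]'
python3 w.py w4
python3 -m crank '[[0,0,0,0,0,0,-0.3],[0,0,0,0,0,0,-0.1],[0,0,0,0,0,0,0],[0,0,0,0,0,0,0.2],[0,0,0,0,0,0,0.2],[0,0,0,0,0,0,0.2]]' 30
python3 w.py w5
```

```text
t: 5.58
tool_pos: [0.6023, -0.0909, 0.2432]
tool_rot: [1.702, 2.627, 0.005]
contact_force: [-0.7, -0.1, -0.3]
opening: 0.0853
5.5833 [-2.71888086e-01  1.63057376e-01  1.77719608e+00 -5.29878805e-04
  1.18995677e+00 -6.92643611e-01] [ 0.6023178  -0.09094587  0.2431679 ] shift [ 1.80972314 -2.897889    6.12999168] lvl [8.44401086e-03 7.64861916e-03 3.22928609e-05] yaw 1.9917137148592525 tq [ 0.10398022  0.04613368 -0.05834805] F [-0.74377086 -0.07968152 -0.27242568]
expect px 248.54940004924072 266.07936549965723
t: 6.13
tool_pos: [0.6006, -0.0923, 0.2448]
tool_rot: [1.705, 2.632, -0.007]
contact_force: [-0.8, 0.5, -1.7]
opening: 0.047
6.1333 [-0.27384818  0.15959844  1.77795125 -0.00604507  1.20014623 -0.69274831] [ 0.60062904 -0.09226906  0.24484587] shift [ 2.33390978 -0.75886561  7.83058052] lvl [-6.10203435e-04  6.82703496e-03 -2.08294825e-06] yaw 1.9918772202572141 tq [ 0.28941022 -0.64262362  0.00326561] F [-0.75190172  0.53223152 -1.72785972]
expect px 256.4110317943715 263.2643089271996
```

View pics/w5.png

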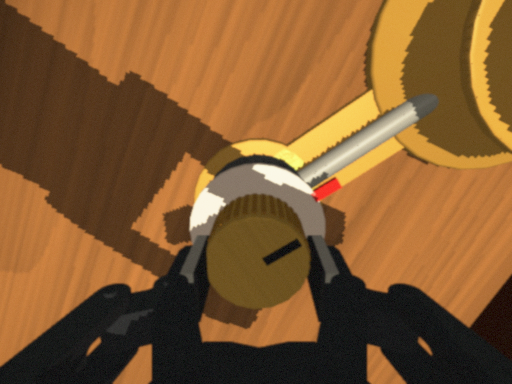

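The grip is about 8 mm high and 2 mm off along the tool's x. I'll open, correct that and close again.

```bash
python3 -m crank '[[0,0,0,0,0,0,-0.6],[0,0,0,0,0,0,-0.6],[0,0.006,0,2,0,5,-0.6],[0,0,0,0,0,5,-0.6],[0,0,0,0,0,0,-0.6],[0,0,0,0,0,0,-0.6]]' 30
python3 w.py w6
```

```text
t: 6.68
tool_pos: [0.6005, -0.0901, 0.2348]
tool_rot: [1.706, 2.636, -0.001]
contact_force: [0.2, -0.3, -0.0]
opening: 0.0681
6.6833 [-2.71250437e-01  1.71857068e-01  1.78298819e+00 -1.47728327e-03
  1.18528027e+00 -6.92783284e-01] [ 0.60049624 -0.09013568  0.23477429] shift [ 0.27617724 -1.51360432 -2.22664483] lvl [2.53835227e-04 1.99070553e-03 2.52655680e-07] yaw 1.9928834307121732 tq [-0.00043239 -0.01641782 -0.00632707] F [ 0.15117677 -0.33605512 -0.00701011]
expect px 254.13723331643985 281.5563185208348
```

```bash
python3 -m crank '[[0,0,0,0,-1,0,-0.3],[0,0,0,0,0,0,-0.1],[0,0,0,0,0,0,0],[0,0,0,0,0,0,0.2],[0,0,0,0,0,0,0.2],[0,0,0,0,0,0,0.2]]' 30
python3 w.py w7
```

```text
t: 7.23
tool_pos: [0.5992, -0.0907, 0.2349]
tool_rot: [1.707, 2.637, -0.002]
contact_force: [-1.2, 0.0, 0.0]
opening: 0.0467
7.2333 [-0.27271969  0.16944619  1.78558322 -0.00181894  1.18632905 -0.69396249] [ 0.59919623 -0.09072645  0.23485129] shift [ 0.28384168 -0.08822261 -2.14904415] lvl [-8.98959826e-04  1.44571819e-03 -6.49821444e-07] yaw 1.9927218004321703 tq [ 0.07190506 -0.0028005   0.02864952] F [-1.16780731  0.02324505  0.00231478]
expect px 257.9475860895439 281.5985785055865
```

View pics/w7.png

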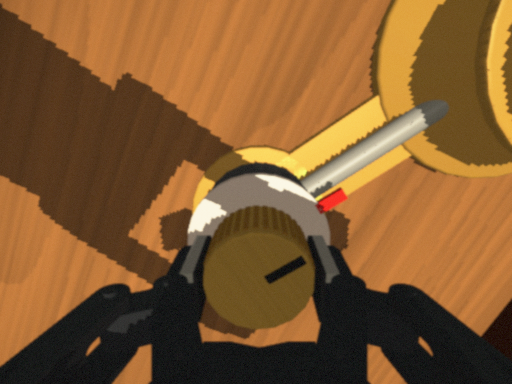

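```bash
cat > s.py <<'E'
from h import *
import sys
n=int(sys.argv[1]) if len(sys.argv)>1 else 3
tz=[];F=[];ef=[]
for i in range(n):
    o=ctrl.get_obs();tz.append(o['wrist_torque'][2]);F.append(o['contact_force']);ef.append(o['effort'][5])
    if i<n-1: eyes.get_image('wrist')
Rm=R.from_rotvec(o['tool_rot']).as_matrix()
k=np.array([.599,-.0905,.235]); X=np.array([Rm[0,0],Rm[1,0],0]);X/=np.linalg.norm(X);Y=np.cross([0,0,-1],X)
print('t %.2f yaw %.3f q6 %.3f tz %s mean %.3f ef6 %.3f F %s opening %.4f'%(o['t'],np.arctan2(X[1],X[0]),o['q'][5],np.round(tz,3),np.mean(tz),np.mean(ef),np.round(np.mean(F,0),1),o['opening']))
print('shift',np.round((Rm.T@(k-o['tool_pos']))*1000,1),'lvl',np.round(R.from_matrix(Rm.T@np.c_[X,Y,[0,0,-1]]).as_rotvec(),4))
E
python3 s.py 3
python3 -m crank '[[0,0,0.04,0,0,0,0.2],[0,0,0.04,0,0,0,0.2],[0,0,0.04,0,0,0,0.2],[0,0,0.04,0,0,0,0.2]]'
python3 s.py 3
```

```text
t 7.38 yaw 1.993 q6 -0.694 tz [-0.016 -0.045  0.047] mean -0.004 ef6 -0.000 F [-0.7 -0.1  0. ] opening 0.0471
shift [ 0.3 -0.1 -0.1] lvl [-0.001   0.0015 -0.    ]
t: 7.72
tool_pos: [0.5993, -0.0906, 0.2349]
tool_rot: [1.917, 2.487, -0.003]
contact_force: [-1.2, -0.6, 0.4]
opening: 0.0474
t 7.82 yaw 1.830 q6 -0.531 tz [0.137 0.154 0.194] mean 0.162 ef6 0.157 F [-1.3 -0.2  0.4] opening 0.0469
shift [ 0.2 -0.2 -0.2] lvl [-0.0007  0.002  -0.    ]
```

Turning raises the torque as expected, and joint 6 effort is a clean reading of it. Touch can't come before 0.6 rad, so I'll go on to 0.5.

```bash
python3 -m crank '[[0,0,0.04,0,0,0,0.2],[0,0,0.04,0,0,0,0.2],[0,0,0.04,0,0,0,0.2],[0,0,0.04,0,0,0,0.2],[0,0,0.04,0,0,0,0.2],[0,0,0.04,0,0,0,0.2],[0,0,0.04,0,0,0,0.2],[0,0,0.04,0,0,0,0.2]]'
python3 s.py 2
```

```text
t: 8.48
tool_pos: [0.5994, -0.0905, 0.2348]
tool_rot: [2.287, 2.15, -0.004]
contact_force: [-0.1, 0.1, 0.3]
opening: 0.0472
t 8.53 yaw 1.507 q6 -0.207 tz [0.151 0.172] mean 0.162 ef6 0.046 F [-0.6  0.5  0.4] opening 0.0470
shift [-0.1 -0.4 -0.2] lvl [0.0002 0.0034 0.    ]
```

```bash
for i in 1; do python3 -m crank '[[0,0,0.03,0,0,0,0.2],[0,0,0.03,0,0,0,0.2],[0,0,0.03,0,0,0,0.2],[0,0,0.03,0,0,0,0.2]]'; done
python3 s.py 3
```

```text
t: 8.87
tool_pos: [0.5995, -0.0904, 0.2348]
tool_rot: [2.409, 2.011, -0.004]
contact_force: [-2.0, -0.1, 0.4]
opening: 0.0474
t 8.97 yaw 1.392 q6 -0.092 tz [0.153 0.2   0.133] mean 0.162 ef6 0.165 F [-1.2 -0.1  0.2] opening 0.0472
shift [-0.2 -0.4 -0.2] lvl [0.0006 0.0039 0.    ]
```

```bash
python3 -m crank '[[0,0,0.03,0,0,0,0.2],[0,0,0.03,0,0,0,0.2],[0,0,0.03,0,0,0,0.2],[0,0,0.03,0,0,0,0.2]]'
python3 s.py 3
```

```text
t: 9.3
tool_pos: [0.5995, -0.0903, 0.2348]
tool_rot: [2.52, 1.87, -0.004]
contact_force: [0.2, 0.2, -0.1]
opening: 0.0473
t 9.40 yaw 1.278 q6 0.023 tz [0.159 0.179 0.156] mean 0.165 ef6 0.165 F [-0.2  0.2 -0.1] opening 0.0471
shift [-0.3 -0.4 -0.2] lvl [0.0011 0.0041 0.    ]
```

```bash
python3 w.py w8
```

```text
9.4 [-0.27152403  0.16987786  1.78510028 -0.00449096  1.18558568  0.02328505] [ 0.59950581 -0.09033871  0.23484819] shift [-0.30946262 -0.43521381 -2.15103883] lvl [1.12199534e-03 4.13858911e-03 2.32174241e-06] yaw 1.2776702807008797 tq [-0.01480749  0.00172201  0.15626072] F [-0.39631845  0.64357304 -0.04934115]
expect px 256.75054008879926 282.6430949287318
```

View pics/w8.png

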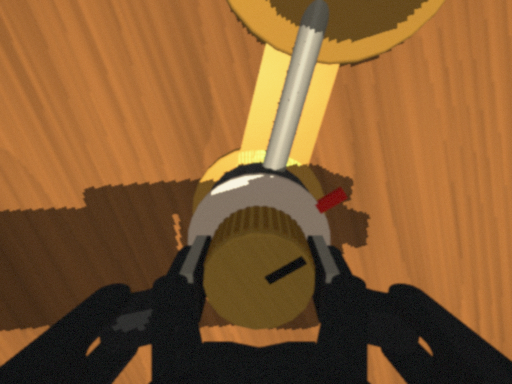

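The black mark at (285,270) and the red pointer at (332,200) have kept their places in the gripper view, so there is no slip and the washer is being dragged along. I'll continue.

```bash
python3 -m crank '[[0,0,0.03,0,0,0,0.2],[0,0,0.03,0,0,0,0.2],[0,0,0.03,0,0,0,0.2],[0,0,0.03,0,0,0,0.2]]'
python3 s.py 2
```

```text
t: 9.78
tool_pos: [0.5995, -0.0903, 0.2348]
tool_rot: [2.624, 1.721, -0.004]
contact_force: [-0.6, 0.3, 0.2]
opening: 0.0472
t 9.83 yaw 1.160 q6 0.141 tz [0.18  0.222] mean 0.201 ef6 0.083 F [-0.5  0.4  0.4] opening 0.0472
shift [-0.4 -0.4 -0.2] lvl [0.0018 0.0041 0.    ]
```

```bash
python3 s.py 3; python3 -m crank '[[0,0,0.03,0,0,0,0.2],[0,0,0.03,0,0,0,0.2],[0,0,0.03,0,0,0,0.2]]'
python3 s.py 4
```

```text
t 9.93 yaw 1.162 q6 0.139 tz [0.222 0.171 0.169] mean 0.187 ef6 0.271 F [-0.7  0.1  0.2] opening 0.0473
shift [-0.4 -0.4 -0.2] lvl [0.0018 0.0041 0.    ]
t: 10.18
tool_pos: [0.5996, -0.0904, 0.2349]
tool_rot: [2.696, 1.605, -0.004]
contact_force: [-0.9, 0.7, -0.4]
opening: 0.0472
t 10.33 yaw 1.076 q6 0.225 tz [0.167 0.177 0.208 0.157] mean 0.177 ef6 0.174 F [-0.6  0.5 -0.3] opening 0.0473
shift [-0.4 -0.4 -0.2] lvl [0.0021 0.0041 0.    ]
```

```bash
python3 -m crank '[[0,0,0.03,0,0,0,0.2],[0,0,0.03,0,0,0,0.2],[0,0,0.03,0,0,0,0.2],[0,0,0.03,0,0,0,0.2]]'
python3 s.py 3
```

```text
t: 10.67
tool_pos: [0.5996, -0.0904, 0.2348]
tool_rot: [2.785, 1.445, -0.003]
contact_force: [-0.6, -1.7, -0.0]
opening: 0.0468
t 10.77 yaw 0.959 q6 0.342 tz [0.165 0.195 0.188] mean 0.183 ef6 0.164 F [-0.5 -0.1  0.2] opening 0.0471
shift [-0.4 -0.4 -0.2] lvl [0.0027 0.0038 0.    ]
```

```bash
python3 -m crank '[[0,0,0.03,0,0,0,0.2],[0,0,0.03,0,0,0,0.2],[0,0,0.03,0,0,0,0.2],[0,0,0.03,0,0,0,0.2]]'
python3 s.py 3
```

```text
t: 11.1
tool_pos: [0.5996, -0.0904, 0.2348]
tool_rot: [2.864, 1.282, -0.003]
contact_force: [-1.0, -0.3, 0.1]
opening: 0.0471
t 11.20 yaw 0.843 q6 0.458 tz [0.207 0.222 0.185] mean 0.205 ef6 0.165 F [-0.  -0.1 -0.2] opening 0.0472
shift [-0.5 -0.4 -0.2] lvl [0.0032 0.0035 0.    ]
```

```bash
python3 -m crank '[[0,0,0.03,0,0,0,0.2],[0,0,0.03,0,0,0,0.2],[0,0,0.03,0,0,0,0.2]]'
python3 s.py 4
```

```text
t: 11.45
tool_pos: [0.5996, -0.0904, 0.2348]
tool_rot: [2.916, 1.157, -0.003]
contact_force: [-0.7, -0.8, 0.3]
opening: 0.0474
t 11.60 yaw 0.757 q6 0.544 tz [0.153 0.166 0.161 0.202] mean 0.170 ef6 0.175 F [-0.2 -0.2  0.1] opening 0.0474
shift [-0.5 -0.4 -0.2] lvl [0.0036 0.0032 0.    ]
```

```bash
python3 -m crank '[[0,0,0.03,0,0,0,0.2],[0,0,0.03,0,0,0,0.2],[0,0,0.03,0,0,0,0.2],[0,0,0.03,0,0,0,0.2]]'
python3 s.py 3
```

```text
t: 11.93
tool_pos: [0.5997, -0.0904, 0.2349]
tool_rot: [2.978, 0.986, -0.002]
contact_force: [0.6, -0.8, -0.1]
opening: 0.047
t 12.03 yaw 0.641 q6 0.661 tz [0.147 0.225 0.178] mean 0.183 ef6 0.165 F [-0.1 -0.3  0. ] opening 0.0469
shift [-0.6 -0.4 -0.2] lvl [0.004  0.0027 0.    ]
```

```bash
python3 -m crank '[[0,0,0.03,0,0,0,0.2],[0,0,0.03,0,0,0,0.2],[0,0,0.03,0,0,0,0.2],[0,0,0.03,0,0,0,0.2]]'
python3 s.py 3
```

```text
t: 12.37
tool_pos: [0.5997, -0.0905, 0.2348]
tool_rot: [3.03, 0.812, -0.002]
contact_force: [-0.5, -0.2, -0.5]
opening: 0.0471
t 12.47 yaw 0.525 q6 0.776 tz [0.166 0.188 0.165] mean 0.173 ef6 0.165 F [-0.5 -0.1  0.1] opening 0.0469
shift [-0.6 -0.3 -0.2] lvl [0.0044 0.0023 0.    ]
```

```bash
python3 -m crank '[[0,0,0.03,0,0,0,0.2],[0,0,0.03,0,0,0,0.2],[0,0,0.03,0,0,0,0.2],[0,0,0.03,0,0,0,0.2]]'
python3 s.py 3
```

```text
t: 12.8
tool_pos: [0.5997, -0.0905, 0.2349]
tool_rot: [3.071, 0.637, -0.001]
contact_force: [0.5, -0.7, 0.8]
opening: 0.0472
t 12.90 yaw 0.410 q6 0.891 tz [0.136 0.18  0.189] mean 0.169 ef6 0.166 F [ 0.2 -0.4  0.1] opening 0.0469
shift [-0.6 -0.3 -0.2] lvl [0.0047 0.0017 0.    ]
```

```bash
python3 -m crank '[[0,0,0.03,0,0,0,0.2],[0,0,0.03,0,0,0,0.2],[0,0,0.03,0,0,0,0.2],[0,0,0.03,0,0,0,0.2]]'
python3 s.py 3
```

```text
t: 13.23
tool_pos: [0.5997, -0.0905, 0.2348]
tool_rot: [3.102, 0.46, -0.001]
contact_force: [-0.9, -0.5, -0.3]
opening: 0.0471
t 13.33 yaw 0.295 q6 1.006 tz [0.282 0.329 0.28 ] mean 0.297 ef6 0.298 F [-0.1 -0.2 -0.4] opening 0.0472
shift [-0.7 -0.3 -0.2] lvl [0.005  0.0013 0.    ]
```

The shoe is touching: the torque has climbed to 0.30 N m. A small further turn should give about 0.42 N m, which is firm but well below forced.

```bash
python3 -m crank '[[0,0,0.02,0,0,0,0.2],[0,0,0.02,0,0,0,0.2],[0,0,0.02,0,0,0,0.2],[0,0,0,0,0,0,0.2]]'
python3 s.py 5;  python3 w.py w9
```

```text
t: 13.67
tool_pos: [0.5997, -0.0905, 0.2349]
tool_rot: [3.114, 0.369, -0.001]
contact_force: [-0.6, -0.6, -0.3]
opening: 0.0472
t 13.87 yaw 0.236 q6 1.065 tz [0.416 0.393 0.441 0.475 0.442] mean 0.433 ef6 0.455 F [-0.4 -0.5 -0.3] opening 0.0473
shift [-0.7 -0.2 -0.2] lvl [0.0054 0.0011 0.    ]
13.8667 [-0.27152244  0.17034195  1.78460466 -0.0056833   1.18497309  1.06510397] [ 0.59973812 -0.09052394  0.23483202] shift [-0.71437401 -0.18432944 -2.16822577] lvl [5.41727568e-03 1.09376388e-03 2.96261779e-06] yaw 0.2363013057581584 tq [-0.02818708  0.08755099  0.44189471] F [-0.76810901  0.00659516  0.22284531]
expect px 256.92847835285573 284.65033810155023
```

View pics/w9.png

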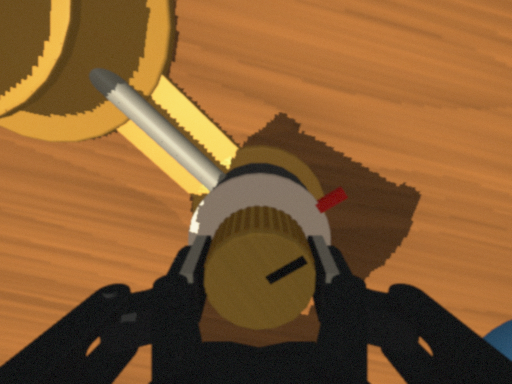

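Firm contact at about 0.44 N m (brake about 0.22), with no slip visible. The target yaw for backing off is 0.236 + 0.217 + 1.047 ≈ 1.50.

```bash
python3 -m crank '[[0,0,-0.04,0,0,0,0.2],[0,0,-0.04,0,0,0,0.2],[0,0,-0.04,0,0,0,0.2],[0,0,-0.04,0,0,0,0.2],[0,0,-0.04,0,0,0,0.2]]'
python3 s.py 3
python3 -m crank '[[0,0,-0.04,0,0,0,0.2],[0,0,-0.04,0,0,0,0.2],[0,0,-0.04,0,0,0,0.2],[0,0,-0.04,0,0,0,0.2],[0,0,-0.04,0,0,0,0.2],[0,0,-0.04,0,0,0,0.2],[0,0,-0.04,0,0,0,0.2],[0,0,-0.04,0,0,0,0.2]]'
python3 s.py 3
```

```text
t: 14.33
tool_pos: [0.5997, -0.0906, 0.2349]
tool_rot: [3.06, 0.688, -0.001]
contact_force: [-0.2, -0.5, -0.3]
opening: 0.0469
t 14.43 yaw 0.440 q6 0.860 tz [ 0.046 -0.019  0.036] mean 0.021 ef6 0.030 F [-0.4 -0.3 -0.4] opening 0.0472
shift [-0.6 -0.4 -0.1] lvl [0.0044 0.0017 0.    ]
t: 15.1
tool_pos: [0.5996, -0.0909, 0.2348]
tool_rot: [2.917, 1.16, -0.0]
contact_force: [-0.9, -0.1, 0.4]
opening: 0.047
t 15.20 yaw 0.755 q6 0.544 tz [-0.02   0.027 -0.029] mean -0.007 ef6 0.019 F [-0.6  0.1 -0.2] opening 0.0476
shift [-0.2 -0.7 -0.1] lvl [0.0023 0.0011 0.    ]
```

```bash
python3 -m crank '[[0,0,-0.04,0,0,0,0.2],[0,0,-0.04,0,0,0,0.2],[0,0,-0.04,0,0,0,0.2],[0,0,-0.04,0,0,0,0.2],[0,0,-0.04,0,0,0,0.2],[0,0,-0.04,0,0,0,0.2],[0,0,-0.04,0,0,0,0.2],[0,0,-0.04,0,0,0,0.2]]'
python3 s.py 3
python3 -m crank '[[0,0,-0.04,0,0,0,0.2],[0,0,-0.04,0,0,0,0.2],[0,0,-0.04,0,0,0,0.2],[0,0,-0.04,0,0,0,0.2],[0,0,-0.04,0,0,0,0.2],[0,0,-0.04,0,0,0,0.2],[0,0,-0.04,0,0,0,0.2],[0,0,-0.04,0,0,0,0.2]]'
python3 s.py 3; python3 w.py w10
```

```text
t: 15.87
tool_pos: [0.5994, -0.0909, 0.2348]
tool_rot: [2.702, 1.6, -0.0]
contact_force: [-0.2, 0.2, -0.6]
opening: 0.0471
t 15.97 yaw 1.068 q6 0.230 tz [-0.077 -0.036 -0.034] mean -0.049 ef6 -0.005 F [-1.  0. -0.] opening 0.0472
shift [ 0.1 -0.6 -0.2] lvl [0.0015 0.001  0.    ]
t: 16.63
tool_pos: [0.5993, -0.0909, 0.2348]
tool_rot: [2.422, 1.999, 0.0]
contact_force: [-2.1, -0.8, -0.4]
opening: 0.0464
t 16.73 yaw 1.379 q6 -0.081 tz [-0.023  0.01   0.026] mean 0.004 ef6 0.025 F [-1.1 -0.3 -0.2] opening 0.0472
shift [ 0.3 -0.4 -0.1] lvl [0.001  0.0007 0.    ]
16.7333 [-2.73052754e-01  1.69558885e-01  1.78542914e+00 -6.94518822e-04
  1.18557138e+00 -8.07859742e-02] [ 0.59933566 -0.09085866  0.23486503] shift [ 0.28646631 -0.39584413 -2.13556944] lvl [9.77840743e-04 7.25164482e-04 3.54547732e-07] yaw 1.378789837972758 tq [-0.02623748  0.04055955  0.02568755] F [-1.17994498 -0.08336664 -0.05917113]
expect px 256.8178193718513 282.346961267127
```

View pics/w10.png

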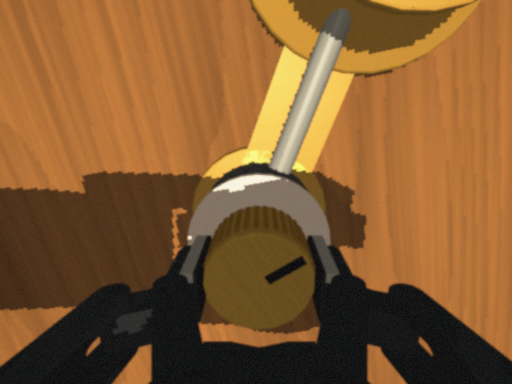

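```bash
python3 -m crank '[[0,0,-0.04,0,0,0,0.2],[0,0,-0.04,0,0,0,0.2],[0,0,-0.04,0,0,0,0.2],[0,0,0,0,0,0,0.2]]'
python3 s.py 6
```

```text
t: 17.12
tool_pos: [0.5993, -0.0909, 0.2349]
tool_rot: [2.304, 2.134, -0.0]
contact_force: [-0.9, 0.6, -0.0]
opening: 0.0474
t 17.37 yaw 1.494 q6 -0.197 tz [-0.002  0.039  0.008  0.078  0.011 -0.04 ] mean 0.016 ef6 -0.048 F [-0.8  0.2 -0. ] opening 0.0473
shift [ 0.4 -0.3 -0.2] lvl [0.0007 0.0008 0.    ]
```

The knob is at yaw 1.494 against a target of 1.50 with near-zero torque, so it sits in the second detent. I'll release and lift straight up.

```bash
python3 -m crank '[[0,0,0,0,0,0,-0.2],[0,0,0,0,0,0,-0.5],[0,0,0,0,0,0,-0.9],[0,0,0,0,0,0,-1],[0,0,0,0,0,0,-1],[0,0,0,0,0,0,-1]]'
python3 s.py 2
python3 -m crank '[[0,0,0,0,0,-15,-1],[0,0,0,0,0,-25,-1],[0,0,0,0,0,-35,-1],[0,0,0,0,0,-35,-1],[0,0,0,0,0,-25,-1],[0,0,0,0,0,0,-1]]'
python3 w.py w11
```

```text
t: 17.87
tool_pos: [0.5996, -0.0909, 0.2351]
tool_rot: [2.306, 2.131, 0.001]
contact_force: [0.5, 0.2, 0.0]
opening: 0.0855
t 17.92 yaw 1.492 q6 -0.194 tz [0.006 0.034] mean 0.020 ef6 0.001 F [ 0.3  0.3 -0.5] opening 0.0854
shift [ 0.3 -0.6  0.1] lvl [0.0019 0.0007 0.    ]
t: 18.42
tool_pos: [0.5983, -0.0905, 0.3714]
tool_rot: [-2.303, -2.128, 0.006]
contact_force: [0.7, -0.7, 1.4]
opening: 0.0855
18.4167 [-2.73025353e-01  3.01871348e-02  1.69214570e+00 -2.11898596e-04
  1.42675670e+00 -1.93952963e-01] [ 0.59829605 -0.09050262  0.37143661] shift [-1.08419495e-01  1.69590245e+00  1.34427710e+02] lvl [-7.39669713e-03 -1.23938272e-03  4.58369077e-06] yaw 1.4917505552304506 tq [ 0.04010176 -0.03580565  0.02599942] F [ 0.73545622 -0.6577326   1.41166701]
expect px 261.78439164999907 189.38304971621523
```

View pics/w11z.png

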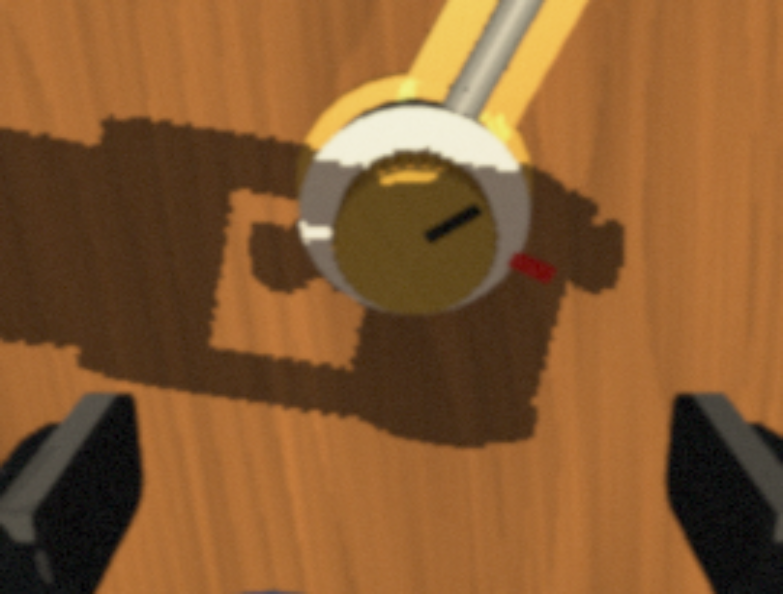

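```bash
python3 - <<'E'
from h import *
o=ctrl.get_obs();p=eyes.get_image('wrist');C=wristT(o,p)
g=lambda x,y:(x/2.9+120,y/2.7+100)
a=onz(p,C,g(430,239),.091);b=onz(p,C,g(478,210),.091)
r1=onz(p,C,g(513,262),.052);r2=onz(p,C,g(554,275),.052)
ang=lambda v:np.degrees(np.arctan2(v[1],v[0]))
ax=np.array([.599,-.0905,0])
print('mark',ang(b-a),ang(b-ax),'ptr',ang((r1+r2)/2-ax),ang(r2-r1),np.linalg.norm((r2-ax)[:2]))
for c in ['scene','top']:
    q=eyes.get_image(c);save(q,c+'9')
    for n in ['globe','igloo','vase','teacup','trinket_box','candlestick','paperweight']:
        print(n,[(np.round(d['centre'],3),round(d['confidence'],2)) for d in spotter.mark_of(n,q)][:1])
E
```

```text
mark 29.862025222825466 26.757007986083977 ptr -32.18105866342461 -23.860705323391 0.052497503249796726
globe [(array([0.68 , 0.051, 0.077]), 0.87)]
igloo [(array([ 0.517, -0.343,  0.001]), 0.55)]
vase [(array([ 0.656, -0.389, -0.   ]), 0.71)]
teacup []
trinket_box [(array([ 0.507,  0.429, -0.002]), 0.77)]
candlestick [(array([0.357, 0.398, 0.   ]), 0.61)]
paperweight [(array([ 0.634,  0.391, -0.002]), 0.91)]
globe [(array([0.682, 0.048, 0.074]), 0.58)]
igloo [(array([ 0.512, -0.343, -0.001]), 0.6)]
vase [(array([ 0.651, -0.389,  0.001]), 0.76)]
teacup [(array([ 0.399, -0.43 , -0.004]), 0.64)]
trinket_box [(array([ 0.505,  0.423, -0.   ]), 0.77)]
candlestick [(array([ 0.358,  0.406, -0.001]), 0.52)]
paperweight [(array([ 0.631,  0.397, -0.   ]), 0.51)]
```

View pics/scene9.png

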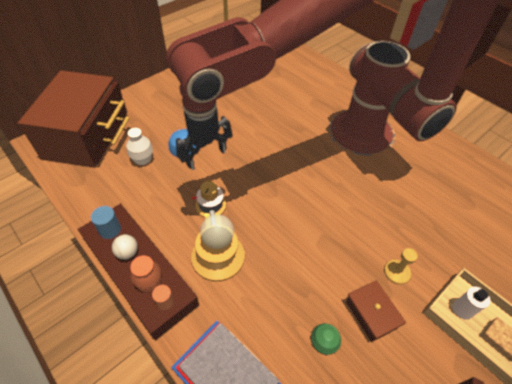

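The mark stands about 59–62° anticlockwise of the red pointer, which is two clicks, and nothing else has moved. Handing in.

```bash
python3 -c "
from station import ctrl
print(ctrl.finish_job(), ctrl.get_obs()['t'])"
```

```text
the job is handed in; nothing more can be done
the job is handed in; nothing more can be done
```

The brake is reset. I turned the knob clockwise about 1.76 rad at a steady drag of roughly 0.17 N m. At the end the shoe touched and the knob went firm at about 0.43–0.45 N m (brake about 0.22, well under the 0.45 limit). I then backed it off two clicks and let go at near-zero torque, and handed in after about 19 s with the gripper open and clear.

- **Two clicks:** in the last wrist picture the knob mark stands about 59–62° anticlockwise of the red pointer, against 60° for two clicks. A cruder reading from the pointer's own edges gave about 54°.
- **Other pieces:** the globe and all six other pieces are still where they were, within the networks' few millimetres. The teacup was missed in the last scene picture but found in place in the top one.
- **Height measurement:** triangulation put the knob top at 87 mm rather than the stated 91 mm. I used the stated height.
- **First grip:** it sat about 8 mm high, so I opened, lowered and gripped again before any turning.

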